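# Set the screw stop and slide the plank up to it

### The arm

A 6-joint arm with a two-finger parallel gripper is mounted at the origin on a cart in front of the work surface, level with it; the furniture and walls round the work are solid. World frame = base frame: x ahead of the robot, y to its left, z up, the work surface at z = 0. Lengths are in mm, angles in degrees, forces in N, time in s.
With the tool pointing down it reaches from about 275 to 975 mm from the base axis. Payload 8.4 kg.
Tool frame: the origin (TCP) lies midway between the tips of the shut fingers; the grasp point (between the pads) lies 19 mm behind it (arm.tcp_to_grasp is the distance from the TCP to the grasp point, in mm); z points along the fingers, x is the direction in which the jaws open and shut, and the axes are right-handed (so a half turn about z gives the same grasp; the last joint's range is limited). The gripper opens to 92 mm and grips with 3 to 60 N. Pads are 20 mm wide; open, the fingers measure 128 mm over their backs; the gripper's body (75 mm by 189 mm) begins 69 mm behind the grasp point.
Start: joints at [77.154, 20.225, 93.587, -0, 66.188, -0.138], TCP at [137.489, 609.692, 214.583] pointing down, gripper open.
Joint ranges: [-150.9, 150.9], [-52.94, 120.26], [3.33, 152.33], [-74.26, 254.26], [0, 154.13], [-172.89, 172.89]. Speed limits (degrees/s): [127.2, 127.2, 159.86, 180, 180, 180].

### API

Orientations are given as [roll, pitch, yaw] about the fixed x, y, z axes, in that order (R = Rz(yaw) Ry(pitch) Rx(roll)).
In Python, from rig import get_obs, cams, arm gives the robot as it stands. The module is installed in compiled form; this text tells all that it offers.
- The arm moves only by the tool jog_arm, never from a script. Its argument "series" is a list of rows, each a list of 6 numbers: the shift along the tool's x, y, z in cm, then the turn, a rotation vector about the tool's x, y, z in degrees. A call has 1 to 20 rows; each row is the pose to reach, as a shift and turn from the pose commanded when the call began, along the tool's axes at that moment; what a row does not reach only later rows make up. A row lasts 1/10 s, in which the tool goes at most 50 mm and 8.59 degrees, less where a joint would pass 70% of its speed; a pose out of reach is approached as far as the arm can. A call with a gripper value outside its range is refused whole. "hand" is the finger opening in cm, from 0 to 9.19, set as the call begins (left out, the last holds). The fingers move at their own pace and stop on an object; "force" is the grip in N (left out, the last holds). Time passes only in rows, so rows that repeat a pose let the fingers close. It gives the time, the measured TCP pose, the force and the opening at its end, in the units of the state.
- get_obs(): the state, without advancing time (a new reading comes with each control period).
- cams.capture(name): name is "scene" or "top"; returns a dict with "frame" (480x640x3 uint8, blue, green, red), "range_z" (480x640 float32, mm along the optical axis (not along the pixel's ray), 0 where there is no reading), "fx", "fy", "cx", "cy" (pixels), "k1" (the pictures are not rectified: a ray, as slopes to the right and down, at radius r is drawn at 1 + k1 r^2 times it, then the intrinsics apply), "pose" (4x4, takes a point from camera to world coordinates). Camera axes: x right, y down, z forward; pixel columns grow to the right and rows downward; lengths in mm; the calibration is good to about 2 mm. A picture is of the moment at which its call begins.
- arm.job_done(): hands the job in, once; it reports no verdict.
Trained networks look in a picture, given as the dict that the camera call returned (one of the last four; its "shot" number tells which), for a name from the list of things; names that differ only in an ending like _2 or _b are one class to them, and where a whole thing is asked for, a point or a joint stands for the part that bears it (a point fixed in the world has none). Each returns a list of dicts, best first, with "score" (0 to 1); they miss things now and then, are a little off and sometimes report something else, mostly with a low value. They report only what shows in the picture. A call takes as long as a camera call.
- cams.search_frame(picture, thing): "xyz" ([x, y, z] in mm, in world coordinates, good to about 4 mm: the middle of the surface that is visible of it).
The state is a dict: "time_s": time; "qpos": joint angles; "dq": joint speeds; "tau": joint torques, N m; "eef_pos": TCP position; "tool_rot": TCP orientation; "force": force on the tool from outside, world axes, zero at the start; "torque": the same for the moment, N m; "gripper_width": finger opening in mm.
Only numpy, scipy, OpenCV 4.12 (cv2) and the standard library are available. Lean on these libraries where they do the work, as an engineer would, in place of code of your own. Each camera call takes 0.05 s, during which the arm holds its last target.

### The job

On the cross-cut jig, flip down only the length stop that carries the brass adjusting screw with a light touch of the fingertips, and leave the two plain stops alone, standing up. Then push the plank along the jig with the fingertips, gently, until its end rests against the tip of that screw, ready for sawing, and move the hand clear. Nothing is to be picked up; move the plank only after the stop is down, and do not disturb the other things on the bench.

Things in the scene. Friction and masses are not known exactly. Their poses are not given: they have to be found in the camera images.
- jig: Cross-cut jig, fixed to the bench; stands at another place and angle each time. Plywood bed 200 mm (jig x) by 530 mm (y), 12 mm thick, from y = -230 to +300 mm; beech fence along its far (+x) side, low strip along its near (-x) side. Jig x points from strip to fence, y along them to the left. Origin: on the bench, under the bed, midway across.
- channel (a point): Middle of the channel floor in which the plank slides, on top of the bed, 12 mm above the bench (axes as the jig's). The channel is 146 mm wide, the plank 142 mm. The strip on the near side rises 18 mm above this floor (top 30 mm above the bench), the fence 38 mm (top 50 mm above the bench).
- screw_stop (a joint): Hinge (parallel to jig y) of the flip stop with the brass screw, rad. 0 = fully down: bar slants 30 degrees down over the channel, its end in the plank's way. 2.09 = upright. 2.41 = fully up, about where all stops start: it leans 18 degrees back (to jig +x) and rests. Pushed past upright towards jig -x it falls down by itself in about 1 s. No spring; under 1 N at its end tips it.
- screw_stop_hinge (a point): Hinge axis of that stop, 64 mm above the bench, 85 mm to jig +x of the jig's middle, over the fence. Three flip stops stand on the fence in a row, in any order, 58 to 82 mm apart. Each is a steel bar 18 mm wide and 12 mm thick (along jig y), 84 mm long from hinge to rounded end, 150 g, in a steel saddle 28 by 26 mm.
- screw_stop_end (a point): Centre of the rounded end of the bar with the screw (75 mm from the hinge, 9 mm radius, on the mid-plane of the bar); moves with the bar. Fully up it is about 135 mm above the bench. The screw passes through it parallel to jig y: tip 20 mm to the left (+y), knurled head (25 mm diameter, 15 mm long) ending 35 mm to the right (-y).
- screw_stop_tip (a point): Centre of the flat tip of the brass screw (14 mm diameter), on the side towards the plank (+y of the jig); moves with the bar. With the stop down it is about 26 mm above the bench and the plank's right end must rest on it.
- plain_stop_1 (a joint): Hinge of one of the two plain flip stops (same bar without a screw), same values; must stay fully up. A raised stop lets the plank pass below it.
- plain_stop_2 (a joint): Hinge of the other plain flip stop, same values; must stay fully up.
- plain_stop_1_end (a point): Centre of the rounded end of the first plain stop's bar (75 mm from its hinge).
- plain_stop_2_end (a point): Centre of the rounded end of the other plain stop's bar (75 mm from its hinge).
- plank_right (a point): The walnut plank in the channel, 142 mm (jig x) by 286 mm (jig y) by 26 mm, about 0.6 kg, loose, with four bored holes: middle of its right end face (-y), half-way up. Starts 30 to 220 mm short of the screw's tip. Sliding it takes 2 to 6 N. The point's axes are the plank's; z is up.
- plank_left (a point): Middle of the plank's left end face (+y), half-way up (25 mm above the bench); the end to push. At the start it sticks out up to 60 mm beyond the bed's left end. Nothing stands within 80 mm to the left of it.
- gauge: Marking gauge, beam 200 mm long with a stock, 70 mm high, loose on the bench to the right of the jig; a bystander. Origin: centre of its underside.
- bowl: Small black bowl, 96 mm wide, 56 mm high, loose behind the jig; a bystander. Origin: centre of its underside.
- leg_1: Turned beech stool leg, 205 mm long, 37 mm thick, lying loose behind the jig; a bystander. Origin: its underside, mid-length.
- leg_2: Second such leg, 210 mm long, behind the jig; a bystander.
- leg_3: Third such leg, 198 mm long, behind the jig; a bystander.

How it is judged (in metres and radians):
On the way, in this order (a step that is already met when the one before it is completed fails the run):
1. the stop with the screw is flipped fully down while the plank is still where it was (value of joint screw_stop below 0.06 rad and distance of plank_right from where it was at the start of the episode below 0.01 m and value of joint each of plain_stop_1, plain_stop_2 above 2.2 rad), for 0.2 s.
2. the plank's right end rests against the tip of the screw (value of joint screw_stop below 0.06 rad and y of plank_right in the frame of screw_stop_tip between -0.003 and 0.004 m), for 0.2 s.
At the end, for the whole second after the job is handed in: The stop with the screw is fully down (within 0.06 rad), both plain stops are up, the plank lies flat and straight in the channel with its right end against the screw's tip (gap at most 4 mm), and the other things are within 15 mm of where they were (all of step 2 and value of joint each of plain_stop_1, plain_stop_2 above 2.2 rad and angle between plank_right's own z axis and vertical below 0.03 rad and height (world z) of plank_right below 0.03 m and angle between the y axis of plank_right and the y axis of jig, either way round below 0.04 rad and distance of each of gauge, bowl, leg_1, leg_2, leg_3 from where it was at the start of the episode below 0.015 m); the robot touches nothing.
It fails at once if a plain stop is tipped or touched with more than 3 N (not (value of joint plain_stop_1 above 2.2 rad) or not (value of joint plain_stop_2 above 2.2 rad) or contact force between any of the fingers, the arm and plain_stop_1 above 3 N or contact force between any of the fingers, the arm and plain_stop_2 above 3 N).
It fails at once if the stop with the screw is touched with more than 20 N (contact force between the fingers and screw_stop above 20 N).
It fails at once if the plank is lifted or tilted (height (world z) of any of plank_right, plank_left above 0.037 m or angle between plank_right's own z axis and vertical above 0.08 rad).
It fails at once if the plank is rammed against the stop (over 45 N) (contact force between plank and screw_stop above 45 N).
It fails at once if something else on the bench is pushed aside or lifted (distance of any of gauge, bowl, leg_1, leg_2, leg_3 from where it was at the start of the episode above 0.015 m).
It also fails if it takes over 64 s, if anything falls off the work surface, if the arm or the gripper's body presses on something with over 40 N, if the wrist force passes 120 N, or if a joint passes its speed limit or range.

## Working session

There is one attempt and no reset: what is moved stays moved. The work goes in short steps, Python scripts to look and compute and a tool call to move; the robot and the scene stay as the last step left them, time stands still between calls to the robot, and variables do not carry over. Pictures are saved under pics/ and viewed, and the job is handed in when it is done.

Besides the shell and the picture viewer there is one more tool, called after "Call:" by a JSON object that holds its "method" and its "body", one argument or row to a line. jog_arm: Moves the arm, as the interface text tells. Its arguments: {"type":"object","properties":{"series":{"type":"array","items":{"type":"array","items":{"type":"number"}}},"hand":{"type":"number"},"force":{"type":"number"}},"required":["series"]}

```bash
mkdir -p pics
cat > h.py <<'E'
import numpy as np, cv2, pickle
def pts(c):
    z=c["range_z"].astype(float); h,w=z.shape
    v,u=np.mgrid[0:h,0:w]
    K=np.array([[c["fx"],0,c["cx"]],[0,c["fy"],c["cy"]],[0,0,1.]])
    p=np.stack([u.ravel(),v.ravel()],1).astype(float)[:,None]
    # r_d = r(1+k1 r^2)
    n=cv2.undistortPoints(p,K,np.array([c["k1"],0,0,0,0.]))[:,0]
    X=np.c_[n,np.ones(len(n))]*z.ravel()[:,None]
    P=np.asarray(c["pose"]); W=X@P[:3,:3].T+P[:3,3]
    W[z.ravel()==0]=np.nan
    return W.reshape(h,w,3)
E
python3 - <<'E'
from rig import get_obs,cams,arm
import cv2,pickle,numpy as np
from h import pts
o=get_obs();print(o)
for n in ["scene","top"]:
    c=cams.capture(n); cv2.imwrite(f"pics/{n}0.png",c["frame"]); pickle.dump(c,open(f"{n}0.pkl","wb"))
    print(n,c["fx"],c["k1"],np.round(c["pose"],3).tolist())
    for t in ["jig","screw_stop","screw_stop_tip","plain_stop_1","plank_right","plank_left","gauge","bowl","leg_1"]:
        print(t,[(np.round(d["xyz"]).tolist(),round(d["score"],2)) for d in cams.search_frame(c,t)])
E
```

```text
{'time_s': 0.0, 'qpos': array([ 7.71542940e+01,  2.02610329e+01,  9.36303725e+01,  8.69678931e-04,
        6.61878935e+01, -1.37850208e-01]), 'dq': array([ 0.09905096,  0.00587471, -0.07032295,  0.09747247,  0.074652  ,
       -0.05226481]), 'tau': array([-1.47402861e-03, -5.93837607e+01, -3.34214115e+01,  6.95980084e-02,
        2.35292071e-02, -6.82746531e-05]), 'eef_pos': array([137.37264444, 609.19244161, 213.86986346]), 'tool_rot': array([-1.79999014e+02,  7.92967591e-02,  7.72917933e+01]), 'force': array([ 1.05924916, -0.29232805, -0.20114279]), 'torque': array([-0.04632369, -0.05147332,  0.01131374]), 'gripper_width': 91.84763054162273}
scene 607.2039263237232 -0.11672823428830614 [[0.767, -0.418, 0.487, -57.653], [-0.641, -0.488, 0.592, -864.558], [-0.01, -0.766, -0.642, 984.553], [0.0, 0.0, 0.0, 1.0]]
jig [([576.0, -61.0, 104.0], 0.71)]
screw_stop [([587.0, -201.0, 127.0], 0.74)]
screw_stop_tip [([595.0, -196.0, 128.0], 0.95)]
plain_stop_1 [([583.0, -128.0, 103.0], 0.89), ([576.0, -61.0, 101.0], 0.86)]
plank_right [([453.0, 128.0, 37.0], 0.84)]
plank_left [([455.0, 129.0, 36
[... 232 characters left out ...]
8.0], 0.6), ([579.0, -129.0, 110.0], 0.31)]
top 491.06493399004216 -0.0854660559811762 [[0.014, -0.99, 0.14, 456.544], [-1.0, -0.013, 0.008, -23.646], [-0.006, -0.14, -0.99, 1286.561], [0.0, 0.0, 0.0, 1.0]]
jig [([482.0, -91.0, 11.0], 0.81)]
screw_stop [([598.0, -195.0, 140.0], 0.58)]
screw_stop_tip [([758.0, -154.0, 27.0], 0.73), ([598.0, -192.0, 140.0], 0.64)]
plain_stop_1 [([582.0, -117.0, 116.0], 0.69), ([580.0, -56.0, 124.0], 0.41)]
plank_right [([460.0, 151.0, 44.0], 0.63)]
plank_left [([460.0, 151.0, 39.0], 0.86), ([596.0, -194.0, 140.0], 0.54)]
gauge [([476.0, -418.0, 38.0], 0.93)]
bowl [([731.0, 276.0, 30.0], 0.93)]
leg_1 [([759.0, -152.0, 29.0], 0.88), ([780.0, 112.0, 32.0], 0.74)]
```

View pics/scene0.png

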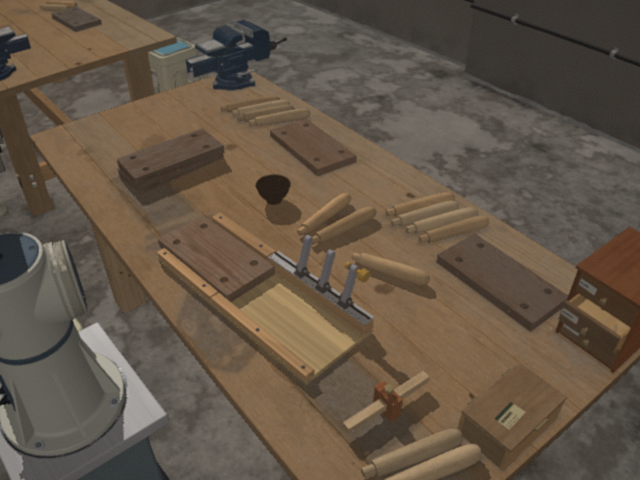

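View pics/top0.png

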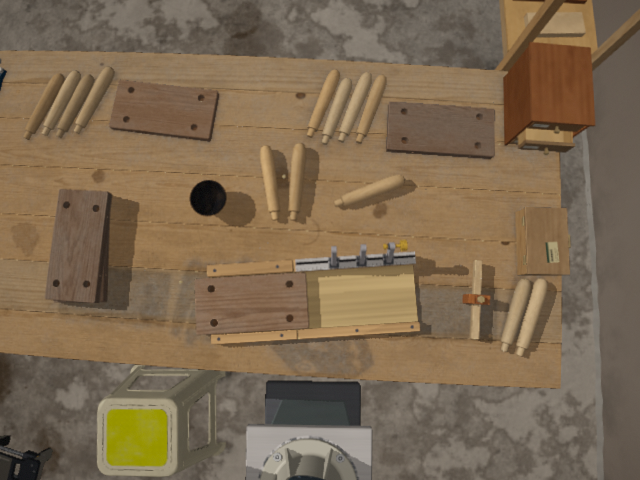

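The scene view shows three raised stops at about (305,255), (327,270) and (348,288). The brass screw is on the rightmost one, near (357,268). In the top view the brass is at (395,247) and the plank spans columns 195–308. Next I'll fit the jig frame from depth.

Run:
```python
import pickle,numpy as np,cv2
from h import pts
c=pickle.load(open("top0.pkl","rb"));W=pts(c);x,y,z=W[...,0],W[...,1],W[...,2]
def rect(m,n):
    k=cv2.connectedComponentsWithStats(m.astype(np.uint8),connectivity=4)
    for i in range(1,k[0]):
        if k[2][i,4]>100:
            P=W[k[1]==i]
            r=cv2.minAreaRect(P[:,:2].astype(np.float32))
            print(n,k[2][i].tolist(),np.round(r[0],1),np.round(r[1],1),round(r[2],2),"z",np.nanmedian(P[:,2]).round(1))
reg=(x>330)&(x<660)&(y>-330)&(y<420)
rect(reg&(abs(z-38)<5),"plank38")
rect(reg&(abs(z-12)<4),"bed12")
rect(reg&(abs(z-30)<4),"strip30")
rect(reg&(abs(z-50)<5),"fence50")
rect(reg&(z>85),"stops")
big=cv2.resize(c["frame"][230:360,180:440],None,fx=3,fy=3,interpolation=cv2.INTER_CUBIC);cv2.imwrite("pics/topz.png",big)
s=pickle.load(open("scene0.pkl","rb"))
big=cv2.resize(s["frame"][200:400,150:400],None,fx=3,fy=3,interpolation=cv2.INTER_CUBIC);cv2.imwrite("pics/scz.png",big)
# scene stops points
W2=pts(s);m=(W2[...,2]>75)&(W2[...,0]>500)&(W2[...,0]<660)&(W2[...,1]>-300)&(W2[...,1]<0)
k=cv2.connectedComponentsWithStats(m.astype(np.uint8))
for i in range(1,k[0]):
    if k[2][i,4]>40:
        P=W2[k[1]==i];print("sc",k[2][i].tolist(),P.mean(0).round(1),P.min(0).round(),P.max(0).round())
        for a in range(80,150,10):
            q=P[(P[:,2]>=a)&(P[:,2]<a+10)]
            if len(q):print("   ",a,q.mean(0).round(1),np.ptp(q[:,1]).round(1))
```

```text
plank38 [195, 271, 114, 64, 5912] [461.3 153.1] [150.1 286.9] 4.82 z 38.2
bed12 [304, 264, 114, 64, 5283] [ 482.5 -129.2] [147.6 286.6] 4.32 z 12.7
strip30 [298, 322, 122, 17, 1025] [ 396.2 -122.1] [ 26. 308.] 3.89 z 30.9
strip30 [211, 330, 86, 15, 732] [376.2 143.8] [ 26.  216.7] 4.72 z 30.6
fence50 [386, 251, 30, 14, 248] [ 578.8 -225.4] [30.5 74.6] 4.26 z 50.6
fence50 [365, 253, 19, 14, 184] [ 573.7 -159.3] [30.2 45.9] 5.58 z 51.3
fence50 [336, 255, 30, 13, 224] [569.1 -98.9] [30.4 71.8] 4.44 z 50.9
fence50 [293, 257, 43, 14, 398] [561.7  -6.7] [ 30.1 105.2] 4.22 z 50.7
fence50 [207, 259, 86, 18, 760] [548.7 157.1] [ 30.3 216.8] 4.64 z 47.5
stops [383, 239, 25, 20, 235] [ 593.1 -198.9] [34.3 55.5] 13.28 z 141.0
sc [298, 235, 15, 33, 269] [576.8 -57.7 111.2] [558. -66.  76.] [598. -47. 146.]
    80 [567.7 -59.   85. ] 13.8
    90 [571.7 -58.2  95.3] 14.4
    100 [574.6 -57.9 104.9] 17.2
    110 [578.7 -58.4 115.3] 15.0
    120 [581.  -57.2 125. ] 15.7
    130 [585.  -57.1 134.9] 16.0
    140 [586.2 -55.  142.5] 15.5
sc [319, 249, 17, 33, 285] [ 582.  -127.1  111.3] [ 563. -134.   75.] [ 603. -115.  145.]
    80 [ 573.5 -128.7   85. ] 13.8
    90 [ 576.7 -127.9   95.7] 15.5
    100 [ 580.  -127.4  105.7] 17.1
    110 [ 583.7 -127.2  115.3] 16.3
    120 [ 586.3 -126.2  125.4] 16.1
    130 [ 590.9 -126.2  135.2] 15.7
    140 [ 591.6 -124.6  142.5] 13.7
sc [342, 262, 29, 36, 456] [ 590.6 -201.3  122. ] [ 569. -228.   76.] [ 612. -172.  150.]
    80 [ 578.3 -195.2   84.8] 16.6
    90 [ 581.  -195.4   94.8] 13.6
    100 [ 585.  -195.5  104.7] 13.6
    110 [ 587.5 -194.5  115.2] 13.1
    120 [ 593.2 -202.6  125.6] 43.0
    130 [ 595.1 -202.8  135.7] 56.5
    140 [ 598.  -208.7  144.2] 55.3
```

View pics/topz.png

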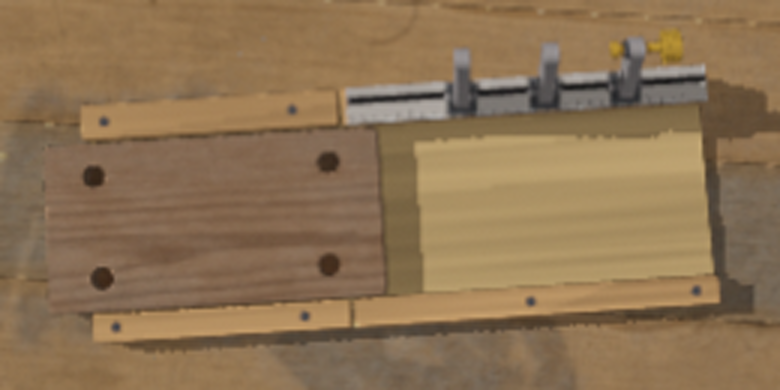

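View pics/scz.png

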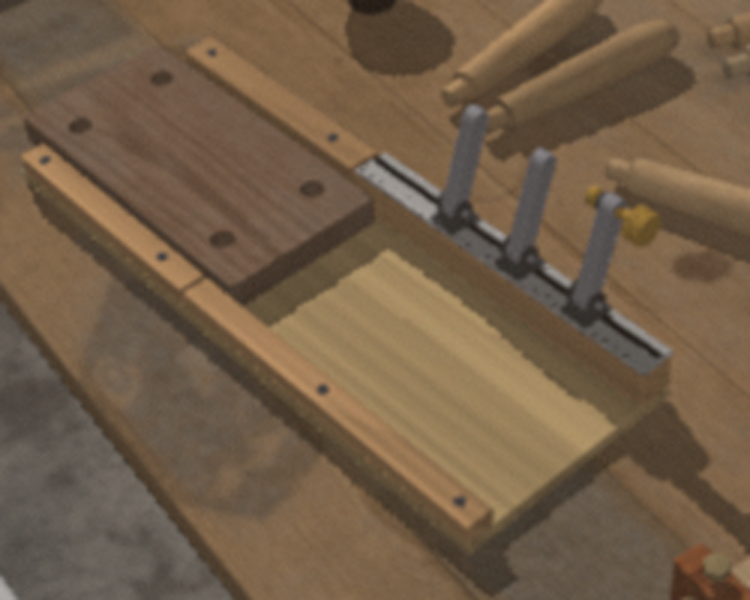

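```bash
cat >> h.py <<'E'
from scipy.spatial.transform import Rotation as Ro
def shift(cur,rpy,tgt,rpy2=None):
    R=Ro.from_euler('xyz',rpy,degrees=True)
    s=R.inv().apply(np.array(tgt)-cur)/10
    t=(R.inv()*Ro.from_euler('xyz',rpy2 if rpy2 is not None else rpy,degrees=True)).as_rotvec(degrees=True)
    return s.round(2).tolist(),t.round(2).tolist()
E
python3 -c "
from h import *
print(shift([137.4,609.5,214.5],[180,0,77.29],[645,-190,250],[180,0,4.35]))"
```

```text
([-66.82, 67.11, -3.55], [-0.0, -0.0, 72.94])
```

Call:
{"method": "jog_arm", "body": {
  "series": [
    [-66.8,67.1,-3.55,0,0,72.9],
    [-66.8,67.1,-3.55,0,0,72.9],
    [-66.8,67.1,-3.55,0,0,72.9],
    [-66.8,67.1,-3.55,0,0,72.9],
    [-66.8,67.1,-3.55,0,0,72.9],
    [-66.8,67.1,-3.55,0,0,72.9],
    [-66.8,67.1,-3.55,0,0,72.9],
    [-66.8,67.1,-3.55,0,0,72.9],
    [-66.8,67.1,-3.55,0,0,72.9],
    [-66.8,67.1,-3.55,0,0,72.9],
    [-66.8,67.1,-3.55,0,0,72.9],
    [-66.8,67.1,-3.55,0,0,72.9],
    [-66.8,67.1,-3.55,0,0,72.9],
    [-66.8,67.1,-3.55,0,0,72.9],
    [-66.8,67.1,-3.55,0,0,72.9],
    [-66.8,67.1,-3.55,0,0,72.9],
    [-66.8,67.1,-3.55,0,0,72.9],
    [-66.8,67.1,-3.55,0,0,72.9],
    [-66.8,67.1,-3.55,0,0,72.9],
    [-66.8,67.1,-3.55,0,0,72.9]
  ],
  "hand": 0,
  "force": 10
}}

```text
time_s: 3.0
eef_pos: [647.4, -194.4, 249.7]
tool_rot: [179.9, -0.1, 4.2]
force: [-1.2, 1.1, -0.0]
gripper_width: 0.8
```

Run:
```python
from rig import get_obs,cams
import cv2,numpy as np
from h import *
c=cams.capture("scene");o=get_obs();print(o["eef_pos"].round(1),o["tool_rot"].round(2),o["force"].round(1))
cv2.imwrite("pics/s1.png",cv2.resize(c["frame"][120:380,220:480],None,fx=2.2,fy=2.2))
W=pts(c)
c=cams.capture("top");cv2.imwrite("pics/t1.png",cv2.resize(c["frame"][180:360,280:480],None,fx=3,fy=3))
print(shift(o["eef_pos"],[180,0,4.35],[645,-190,120]))
```

```text
[ 645.9 -191.9  249.3] [1.80e+02 1.00e-02 4.23e+00] [ 0.3  0.4 -0.5]
([-0.07, -0.2, 12.93], [0.0, 0.0, 0.0])
```

View pics/s1.png

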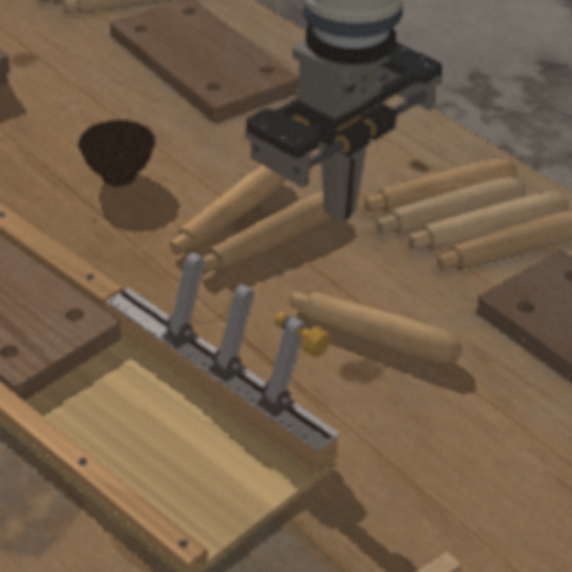

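View pics/t1.png

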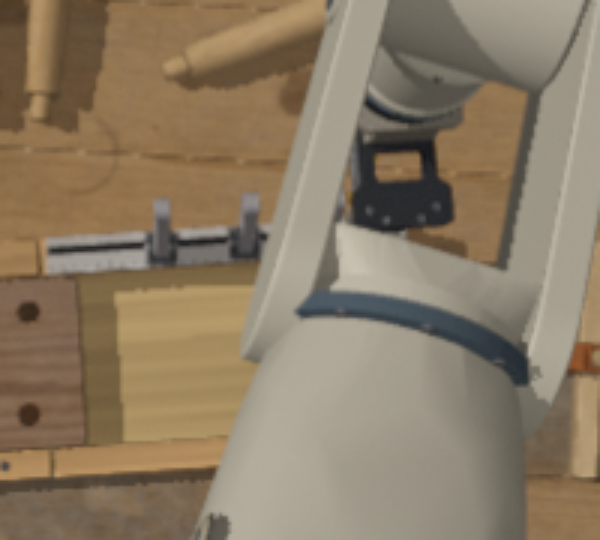

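The hand, with fingers shut, hovers behind the stops (fingertips at about (340,215) in the crop), and all three stops are up. Now I'll descend behind the screw stop.

Call:
{"method": "jog_arm", "body": {
  "series": [
    [0,0,4,0,0,0],
    [0,-0.1,8,0,0,0],
    [0,-0.1,11,0,0,0],
    [0,-0.1,12.9,0,0,0],
    [0,-0.1,12.9,0,0,0],
    [0,-0.1,12.9,0,0,0],
    [0,-0.1,12.9,0,0,0]
  ]
}}

```text
time_s: 3.8
eef_pos: [645.9, -188.2, 123.0]
tool_rot: [180.0, -0.1, 4.4]
force: [-0.3, 0.4, -0.5]
gripper_width: 0.4
```

Run:
```python
from rig import get_obs,cams
import cv2,numpy as np
c=cams.capture("scene");o=get_obs();print(o["eef_pos"].round(1),o["tool_rot"].round(2),o["force"].round(1))
cv2.imwrite("pics/s2.png",cv2.resize(c["frame"][200:360,270:430],None,fx=3.5,fy=3.5))
```

```text
[ 646.  -188.4  123. ] [ 1.7995e+02 -1.4000e-01  4.4200e+00] [-0.4 -1.2 -0.1]
```

View pics/s2.png

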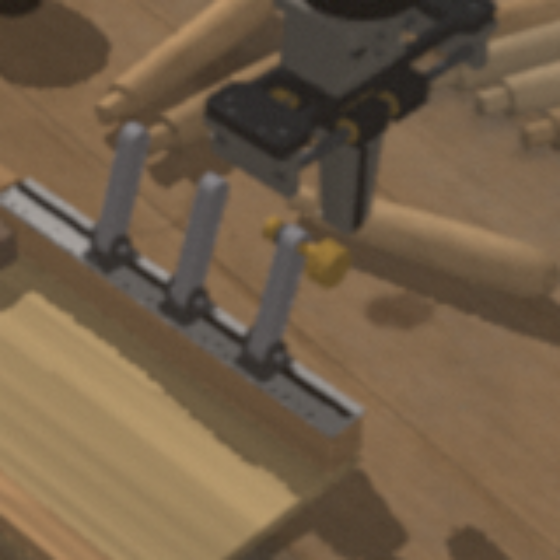

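Call:
{"method": "jog_arm", "body": {
  "series": [
    [-1,0.15,0,0,0,0],
    [-1.5,0.15,0,0,0,0],
    [-1.9,0.15,0,0,0,0],
    [-2.3,0.15,0,0,0,0],
    [-2.7,0.15,0,0,0,0],
    [-3.1,0.15,0,0,0,0],
    [-3.5,0.15,0,0,0,0],
    [-3.9,0.15,0,0,0,0],
    [-4.3,0.15,0,0,0,0],
    [-4.7,0.15,0,0,0,0],
    [-5.1,0.15,0,0,0,0],
    [-5.5,0.15,0,0,0,0],
    [-5.9,0.15,0,0,0,0],
    [-6.3,0.15,0,0,0,0],
    [-6.3,0.15,0,0,0,0],
    [-6.3,0.15,0,0,0,0]
  ]
}}

```text
time_s: 5.45
eef_pos: [582.3, -194.9, 121.2]
tool_rot: [180.0, -0.0, 4.4]
force: [0.5, -0.5, 0.1]
gripper_width: 0.6
```

Run:
```python
from rig import get_obs,cams
import cv2,numpy as np
c=cams.capture("scene");o=get_obs();print(o["eef_pos"].round(1),o["tool_rot"].round(2),o["force"].round(1))
cv2.imwrite("pics/s3.png",cv2.resize(c["frame"][200:360,270:430],None,fx=3.5,fy=3.5))
```

```text
[ 582.5 -194.9  121.2] [ 1.80e+02 -1.00e-02  4.39e+00] [-0.2 -0.1  0.6]
```

View pics/s3.png

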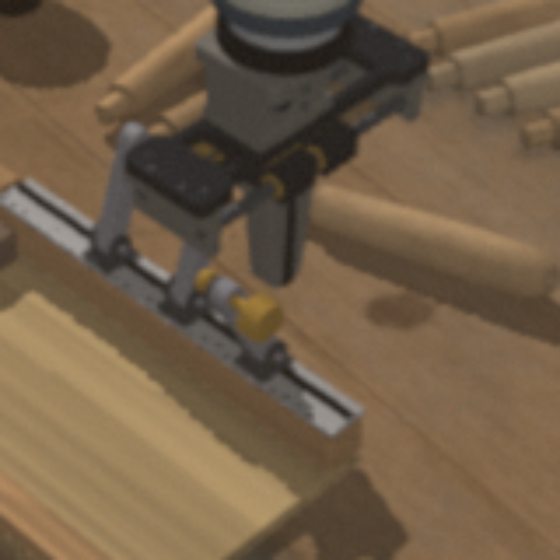

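The screw stop has passed upright and is falling, its end now in front of the fence near (235,305). The neighbouring stops are still up. I'll lift straight up.

Call:
{"method": "jog_arm", "body": {
  "series": [
    [0,0,-3,0,0,0],
    [0,0,-7,0,0,0],
    [0,0,-11,0,0,0],
    [0,0,-14,0,0,0],
    [0,0,-14,0,0,0],
    [0,0,-14,0,0,0],
    [0,0,-14,0,0,0],
    [0,0,-14,0,0,0],
    [0,0,-14,0,0,0]
  ]
}}

```text
time_s: 6.4
eef_pos: [581.8, -194.7, 259.8]
tool_rot: [-180.0, 0.1, 4.4]
force: [-0.4, -0.4, -0.3]
gripper_width: 0.4
```

Run:
```python
from rig import get_obs,cams
import cv2,numpy as np
from h import *
c=cams.capture("scene");o=get_obs();print(o["eef_pos"].round(1),o["tool_rot"].round(2),o["force"].round(1))
cv2.imwrite("pics/s4.png",cv2.resize(c["frame"][200:400,150:400],None,fx=3,fy=3))
W=pts(c);x,y,z=W[...,0],W[...,1],W[...,2]
b,g,r=[c["frame"][...,i].astype(int) for i in range(3)]
m=(r>110)&(b<70)&(g>80)&(x>440)&(x<620)&(y<-120)&(y>-290)&(z>10)&(z<80)
print(m.sum(),W[m].mean(0).round(1),W[m].min(0).round(1),W[m].max(0).round(1))
for t in ["screw_stop","screw_stop_tip","plank_left","plank_right"]:
    print(t,[(np.round(d["xyz"]).tolist(),round(d["score"],2)) for d in cams.search_frame(c,t)])
print(shift(o["eef_pos"],o["tool_rot"],[445,332,230],[180,0,4.35]))
```

```text
[ 582.  -194.8  260.1] [-1.7996e+02  9.0000e-02  4.3900e+00] [ 0.5  0.3 -0.2]
162 [ 515.5 -225.3   24.1] [ 456.7 -272.3   10.1] [ 596.  -120.8   43.3]
screw_stop [([518.0, -201.0, 38.0], 0.56)]
screw_stop_tip []
plank_left [([459.0, 125.0, 37.0], 0.71), ([734.0, 284.0, 39.0], 0.16)]
plank_right [([453.0, 129.0, 40.0], 0.63)]
([-9.62, -53.57, 3.06], [-0.04, 0.09, 0.04])
```

View pics/s4.png

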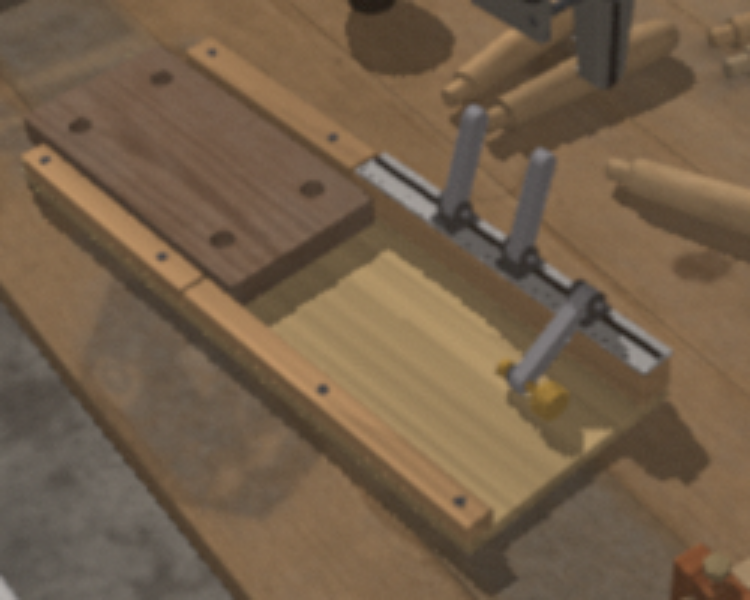

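The screw stop lies down, with its end at about (515,385), both plain stops are up, and the plank hasn't moved. Next is hovering left of the plank.

```bash
python3 -c "
from h import *
print(shift([582,-194.8,260.1],[180,0,4.35],[447,341,230]))"
```

```text
([-9.4, -54.45, 3.01], [0.0, 0.0, 0.0])
```

Call:
{"method": "jog_arm", "body": {
  "series": [
    [-9.4,-54.4,1,0,0,0],
    [-9.4,-54.4,1,0,0,0],
    [-9.4,-54.4,1,0,0,0],
    [-9.4,-54.4,1,0,0,0],
    [-9.4,-54.4,1,0,0,0],
    [-9.4,-54.4,1,0,0,0],
    [-9.4,-54.4,1,0,0,0],
    [-9.4,-54.4,1,0,0,0],
    [-9.4,-54.4,1,0,0,0],
    [-9.4,-54.4,1,0,0,0],
    [-9.4,-54.4,1,0,0,0],
    [-9.4,-54.4,1,0,0,0],
    [-9.4,-54.4,8,0,0,0],
    [-9.4,-54.4,8,0,0,0],
    [-9.4,-54.4,12,0,0,0],
    [-9.4,-54.4,12,0,0,0],
    [-9.4,-54.4,12,0,0,0]
  ]
}}

```text
time_s: 8.35
eef_pos: [447.0, 339.7, 141.4]
tool_rot: [180.0, 0.1, 4.4]
force: [-0.3, 0.2, 0.1]
gripper_width: 0.6
```

Run:
```python
from rig import get_obs,cams
import cv2,numpy as np
from h import *
c=cams.capture("scene");o=get_obs();print(o["eef_pos"].round(1),o["tool_rot"].round(2),o["force"].round(1))
cv2.imwrite("pics/s5.png",cv2.resize(c["frame"][160:400,120:400],None,fx=2.5,fy=2.5))
W=pts(c);x,y,z=W[...,0],W[...,1],W[...,2]
m=(abs(z-38)<4)&(x>370)&(x<545)&(y>-50)&(y<330)
P=W[m];jy=-.0758*P[:,0]+.9971*P[:,1];jx=.9971*P[:,0]+.0758*P[:,1]
print("plank jy",np.percentile(jy,[.3,99.7]),"jx",np.percentile(jx,[.5,99.5]))
print(shift(o["eef_pos"],o["tool_rot"],[447,341,24],[180,0,4.35]))
```

```text
[447.8 340.4 142.5] [-1.7997e+02 -5.0000e-02  4.3700e+00] [0.2 0.4 0.4]
plank jy [-29.63290632 258.48531915] jx [397.39295312 545.99001851]
([-0.08, -0.06, 11.85], [-0.03, -0.05, 0.02])
```

View pics/s5.png

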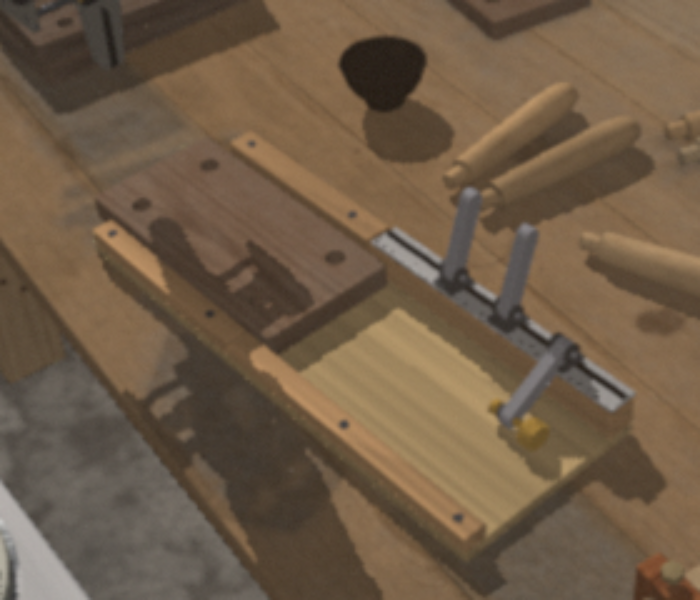

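Call:
{"method": "jog_arm", "body": {
  "series": [
    [-0.1,-0.1,4,0,0,0],
    [-0.1,-0.1,8,0,0,0],
    [-0.1,-0.1,10.5,0,0,0],
    [-0.1,-0.1,11.8,0,0,0],
    [-0.1,-0.1,11.8,0,0,0],
    [-0.1,-0.1,11.8,0,0,0],
    [-0.1,1,11.8,0,0,0],
    [-0.1,2,11.8,0,0,0],
    [-0.1,2.5,11.8,0,0,0],
    [-0.1,2.8,11.8,0,0,0],
    [-0.1,3.1,11.8,0,0,0],
    [-0.1,3.4,11.8,0,0,0],
    [-0.1,3.7,11.8,0,0,0],
    [-0.1,4.0,11.8,0,0,0],
    [-0.1,4.3,11.8,0,0,0],
    [-0.1,4.6,11.8,0,0,0],
    [-0.1,5,11.8,0,0,0],
    [-0.1,5.4,11.8,0,0,0],
    [-0.1,5.8,11.8,0,0,0]
  ]
}}

```text
time_s: 10.3
eef_pos: [450.4, 282.1, 23.1]
tool_rot: [-180.0, -0.0, 4.4]
force: [0.6, 2.4, -0.7]
gripper_width: 0.3
```

Run:
```python
from rig import get_obs,cams
import cv2,numpy as np
from h import *
c=cams.capture("scene");o=get_obs();print(o["eef_pos"].round(1),o["tool_rot"].round(2),o["force"].round(1))
cv2.imwrite("pics/s6.png",cv2.resize(c["frame"][160:400,120:400],None,fx=2.5,fy=2.5))
W=pts(c);x,y,z=W[...,0],W[...,1],W[...,2]
m=(abs(z-38)<4)&(x>370)&(x<545)&(y>-50)&(y<330)
P=W[m];jy=-.0758*P[:,0]+.9971*P[:,1]
print("plank jy",np.percentile(jy,[.3,99.7]))
e=o["eef_pos"];print("tcp jig",.9971*e[0]+.0758*e[1],-.0758*e[0]+.9971*e[1])
```

```text
[450.4 281.6  23.1] [1.7998e+02 1.0000e-02 4.3900e+00] [ 0.1  0.8 -2. ]
plank jy [-49.79308112 238.97751004]
tcp jig 470.3983684437346 246.62545582349344
```

View pics/s6.png

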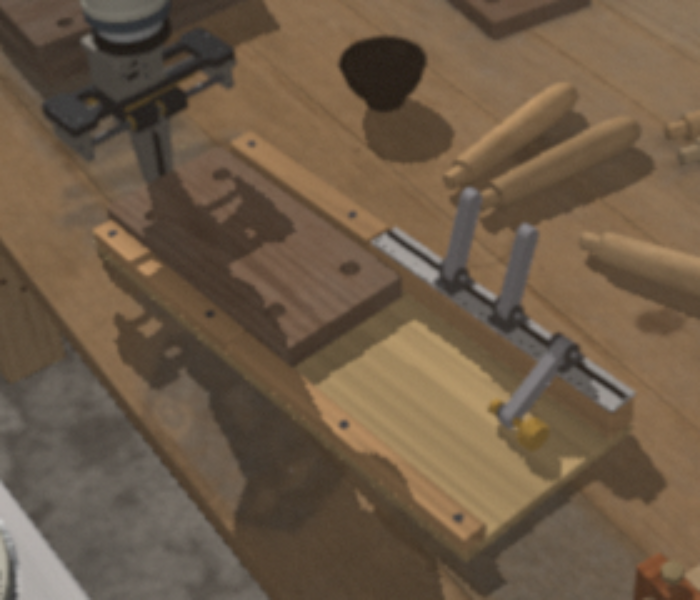

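The fingertips are against the middle of the plank's left end (about (160,180)). The plank has moved roughly 20 mm straight with low force, so I'll keep pushing.

Call:
{"method": "jog_arm", "body": {
  "series": [
    [0,0.4,0,0,0,0],
    [0,0.9,0,0,0,0],
    [0,1.4,0,0,0,0],
    [0,2,0,0,0,0],
    [0,2.6,0,0,0,0],
    [0,3.2,0,0,0,0],
    [0,3.8,0,0,0,0],
    [0,4.4,0,0,0,0],
    [0,5,0,0,0,0],
    [0,5.6,0,0,0,0],
    [0,6.2,0,0,0,0],
    [0,6.8,0,0,0,0],
    [0,7.4,0,0,0,0],
    [0,8,0,0,0,0],
    [0,8.6,0,0,0,0],
    [0,9.2,0,0,0,0],
    [0,9.8,0,0,0,0],
    [0,10.4,0,0,0,0],
    [0,10.8,0,0,0,0],
    [0,11,0,0,0,0]
  ]
}}

```text
time_s: 12.35
eef_pos: [458.8, 172.3, 23.1]
tool_rot: [180.0, 0.0, 4.4]
force: [0.6, 3.6, -0.5]
gripper_width: 0.7
```

```bash
cat > look.py <<'E'
from rig import get_obs,cams
import cv2,numpy as np,sys
from h import *
c=cams.capture("scene");o=get_obs();print(o["eef_pos"].round(1),o["tool_rot"].round(2),o["force"].round(1))
cv2.imwrite(f"pics/{sys.argv[1]}.png",cv2.resize(c["frame"][200:380,200:400],None,fx=4,fy=3.3))
W=pts(c);x,y,z=W[...,0],W[...,1],W[...,2]
jy=-.0758*x+.9971*y;jx=.9971*x+.0758*y
m=(abs(z-38)<4)&(jx>400)&(jx<505)&(jy>-225)&(jy<260)
print("plank jy",np.percentile(jy[m],[.3,99.7]))
b,g,r=[c["frame"][...,i].astype(int) for i in range(3)]
m=(r>100)&(b<0.4*r)&(g>.6*r)&(jx>490)&(jx<560)&(jy<-170)&(jy>-290)&(z>14)&(z<60)
print("brass",m.sum(),np.percentile(jy[m],[0,2,98,100]) if m.any() else None)
e=o["eef_pos"];print("tcp jig",.9971*e[0]+.0758*e[1],-.0758*e[0]+.9971*e[1])
E
python3 look.py s7
```

```text
[458.8 172.2  23.1] [1.7999e+02 1.0000e-02 4.3800e+00] [0.3 0.6 0.6]
plank jy [-160.01528998  131.14820748]
brass 34 [-271.73693333 -271.61075024 -217.64878891 -217.46919286]
tcp jig 470.51184935499896 136.88890019162926
```

View pics/s7.png

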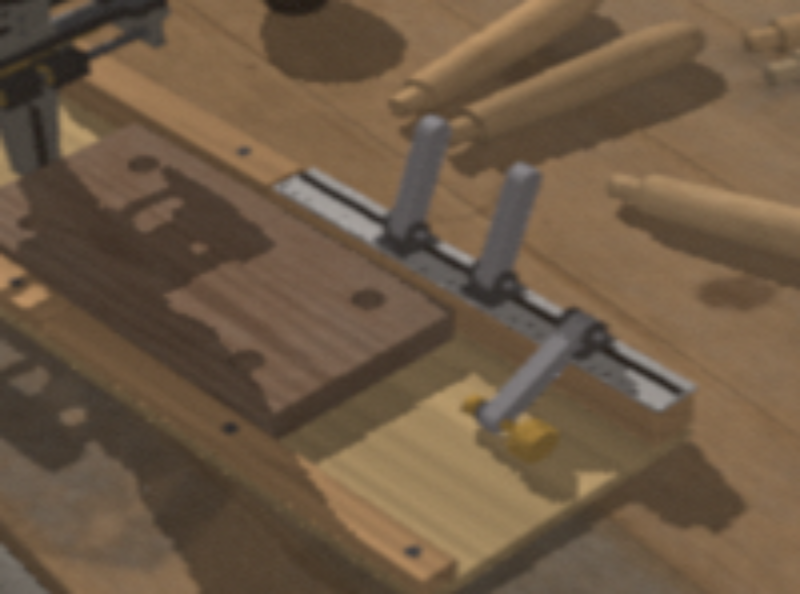

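The plank is straight in the channel. Its end is about 58 mm short of the screw tip at (470,405).

Call:
{"method": "jog_arm", "body": {
  "series": [
    [0,0.3,0,0,0,0],
    [0,0.7,0,0,0,0],
    [0,1.2,0,0,0,0],
    [0,1.7,0,0,0,0],
    [0,2.2,0,0,0,0],
    [0,2.7,0,0,0,0],
    [0,3.2,0,0,0,0],
    [0,3.6,0,0,0,0],
    [0,4,0,0,0,0],
    [0,4.3,0,0,0,0],
    [0,4.5,0,0,0,0],
    [0,4.7,0,0,0,0],
    [0,4.8,0,0,0,0]
  ]
}}

```text
time_s: 13.7
eef_pos: [462.5, 124.8, 23.1]
tool_rot: [180.0, 0.0, 4.4]
force: [-0.8, 4.4, 0.3]
gripper_width: 0.3
```

```bash
python3 look.py s8
```

```text
[462.5 124.7  23.1] [179.99   0.     4.4 ] [ 0.5  1.7 -0.3]
plank jy [-207.43863064   82.58477414]
brass 38 [-271.60518202 -271.07473377 -217.85830433 -216.11249068]
tcp jig 470.58732082700897 89.28913099631399
```

View pics/s8.png

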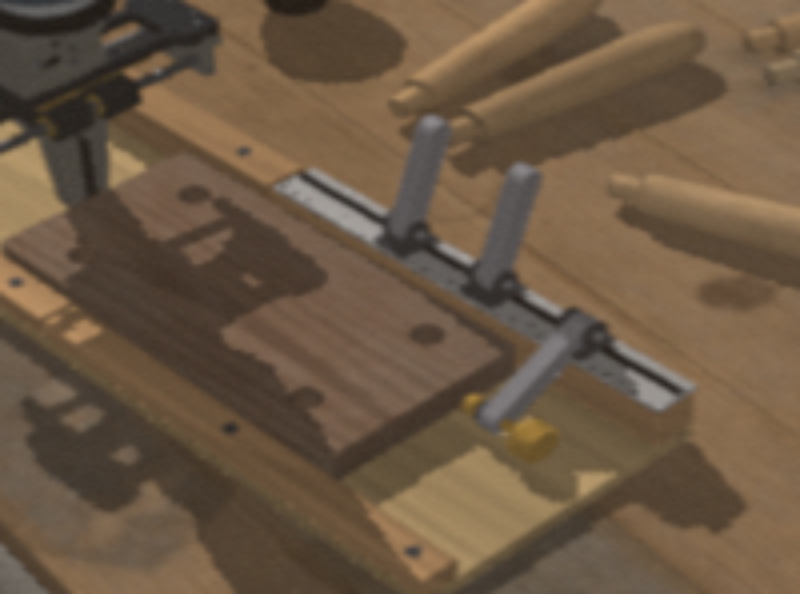

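About 10 mm is left, so I'll creep.

Call:
{"method": "jog_arm", "body": {
  "series": [
    [0,0.1,0,0,0,0],
    [0,0.2,0,0,0,0],
    [0,0.3,0,0,0,0],
    [0,0.4,0,0,0,0],
    [0,0.5,0,0,0,0],
    [0,0.6,0,0,0,0],
    [0,0.7,0,0,0,0]
  ]
}}

```text
time_s: 14.45
eef_pos: [463.0, 117.8, 23.1]
tool_rot: [180.0, 0.0, 4.4]
force: [-0.9, 2.8, 0.1]
gripper_width: 0.5
```

Call:
{"method": "jog_arm", "body": {
  "series": [
    [0,0.05,0,0,0,0],
    [0,0.1,0,0,0,0],
    [0,0.15,0,0,0,0],
    [0,0.2,0,0,0,0]
  ]
}}

```text
time_s: 14.85
eef_pos: [463.2, 115.9, 23.1]
tool_rot: [180.0, 0.0, 4.4]
force: [0.2, 3.9, -0.2]
gripper_width: 0.8
```

```bash
python3 look.py s9
```

```text
[463.2 115.8  23.1] [180.    0.    4.4] [0.  3.7 0.3]
plank jy [-216.36065733   72.38304961]
brass 48 [-273.07886706 -271.73420157 -217.61587701 -216.41094583]
tcp jig 470.60533641323775 80.38092652439667
```

View pics/s9.png

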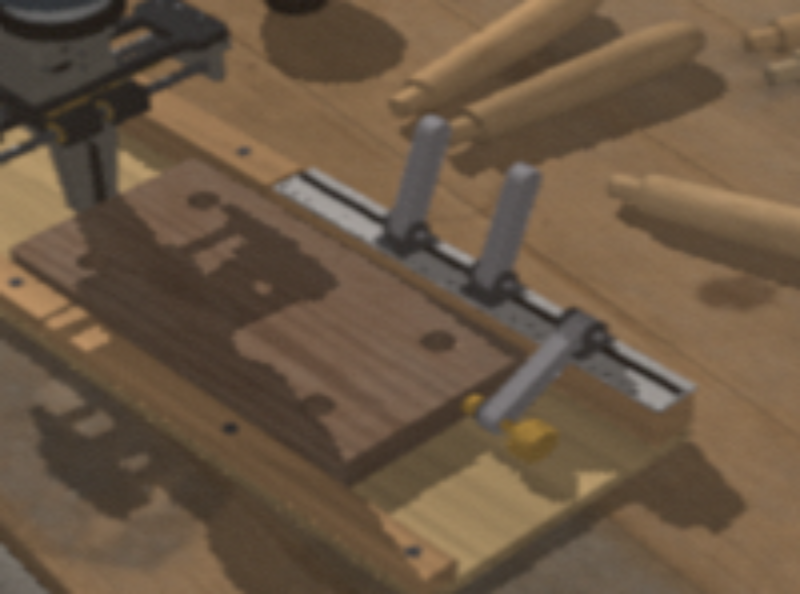

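The plank's end is nearly at the tip (470,405), but there's no force rise yet, so I'm continuing in 0.5 mm steps.

Call:
{"method": "jog_arm", "body": {
  "series": [
    [0,0.05,0,0,0,0],
    [0,0.1,0,0,0,0],
    [0,0.1,0,0,0,0]
  ]
}}

```text
time_s: 15.2
eef_pos: [463.2, 115.0, 23.1]
tool_rot: [-180.0, 0.0, 4.4]
force: [-0.6, 4.2, 0.3]
gripper_width: 0.5
```

Call:
{"method": "jog_arm", "body": {
  "series": [
    [0,0.05,0,0,0,0],
    [0,0.1,0,0,0,0],
    [0,0.1,0,0,0,0]
  ]
}}

```text
time_s: 15.5
eef_pos: [463.3, 114.7, 23.1]
tool_rot: [-179.9, -0.0, 4.3]
force: [-1.5, 10.7, -1.0]
gripper_width: 0.6
```

Call:
{"method": "jog_arm", "body": {
  "series": [
    [0,0.05,0,0,0,0],
    [0,0.05,0,0,0,0],
    [0,0.05,0,0,0,0]
  ]
}}

```text
time_s: 15.8
eef_pos: [463.3, 114.6, 23.1]
tool_rot: [-179.9, -0.0, 4.3]
force: [-2.3, 13.7, -0.8]
gripper_width: 0.4
```

```bash
python3 look.py s10
```

```text
[463.3 114.6  23.1] [-1.799e+02 -1.000e-02  4.340e+00] [-2.9 14.5 -1.6]
plank jy [-217.63756145   72.23110234]
brass 45 [-272.04878245 -270.74966718 -218.45157443 -216.80449046]
tcp jig 470.65023814357716 79.1493999246729
```

View pics/s10.png

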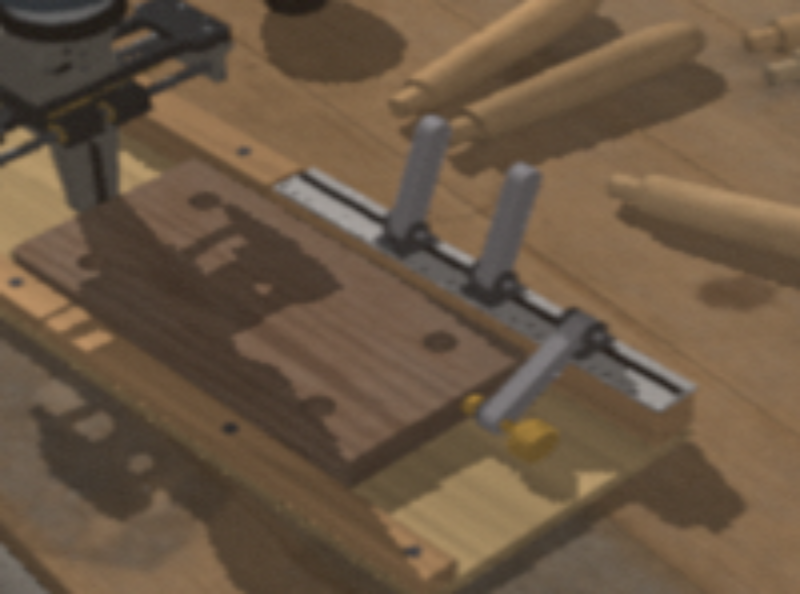

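Resistance rose to about 14 N with no further motion, and the plank edge (jig y −217.6) coincides with the screw tip (−217), so they are in contact. Now I'll back off and lift clear.

Call:
{"method": "jog_arm", "body": {
  "series": [
    [0,-0.1,0,0,0,0],
    [0,-0.3,0,0,0,0],
    [0,-0.8,0,0,0,0],
    [0,-2,0,0,0,0],
    [0,-4,0,0,0,0],
    [0,-6,0,0,0,0],
    [0,-6,-3,0,0,0],
    [0,-6,-7,0,0,0],
    [0,-6,-11,0,0,0],
    [0,-6,-16,0,0,0],
    [0,-12,-20,0,0,0],
    [0,-16,-20,0,0,0],
    [0,-20,-20,0,0,0],
    [0,-24,-20,0,0,0],
    [0,-24,-20,0,0,0],
    [0,-24,-20,0,0,0],
    [0,-24,-20,0,0,0],
    [0,-24,-20,0,0,0]
  ]
}}

```text
time_s: 17.65
eef_pos: [445.0, 351.6, 223.0]
tool_rot: [180.0, 0.0, 4.3]
force: [-0.1, -1.0, -0.7]
gripper_width: 0.7
```

```bash
python3 look.py s11
python3 - <<'E'
from rig import cams
import cv2,pickle,numpy as np
from h import *
c=cams.capture("top");cv2.imwrite("pics/t11.png",cv2.resize(c["frame"][210:370,160:500],None,fx=2.3,fy=2.3))
for n,e in [("gauge",0),("bowl",0),("leg_1",0)]:
    print(n,[(np.round(d["xyz"]).tolist(),round(d["score"],2)) for d in cams.search_frame(c,n)])
W=pts(c);x,y,z=W[...,0],W[...,1],W[...,2]
m=(abs(z-38)<4)&(x>380)&(x<560)&(y<130)&(y>-190)
k=cv2.connectedComponentsWithStats(m.astype(np.uint8),connectivity=4);i=1+np.argmax(k[2][1:,4])
print(cv2.minAreaRect(W[k[1]==i][:,:2].astype(np.float32)), np.median(W[k[1]==i][:,2]))
E
```

```text
[445.1 351.7 223.1] [1.7998e+02 1.0000e-02 4.3100e+00] [-0.1  0.7 -0.7]
plank jy [-217.32244512   67.52042987]
brass 44 [-271.53215863 -271.45917365 -217.24946673 -217.19444457]
tcp jig 470.4741316627857 316.894841227081
gauge [([479.0, -419.0, 33.0], 0.76)]
bowl [([733.0, 275.0, 30.0], 0.62)]
leg_1 [([758.0, -154.0, 26.0], 0.78), ([786.0, 41.0, 34.0], 0.72), ([784.0, 114.0, 33.0], 0.63)]
((475.4796447753906, -36.33876037597656), (147.63613891601562, 286.060546875), 5.158500671386719) 38.31338151192824
```

View pics/s11.png

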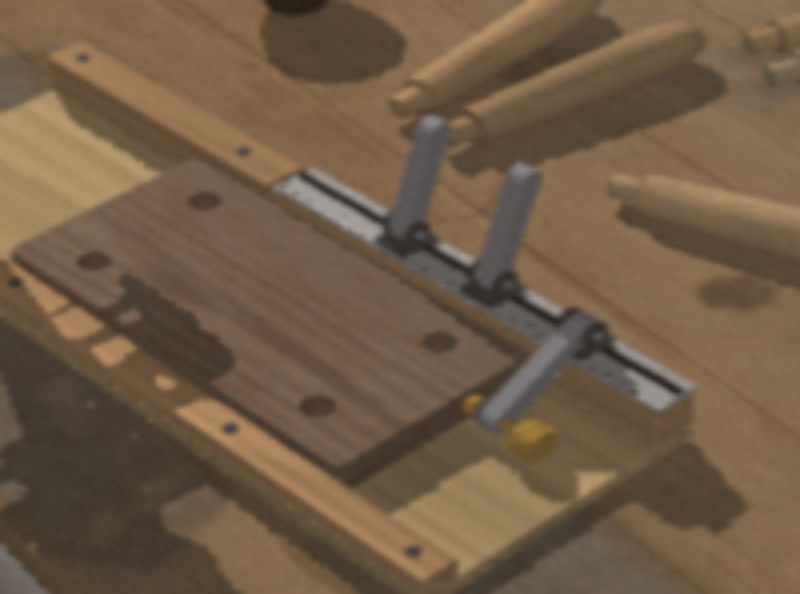

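View pics/t11.png

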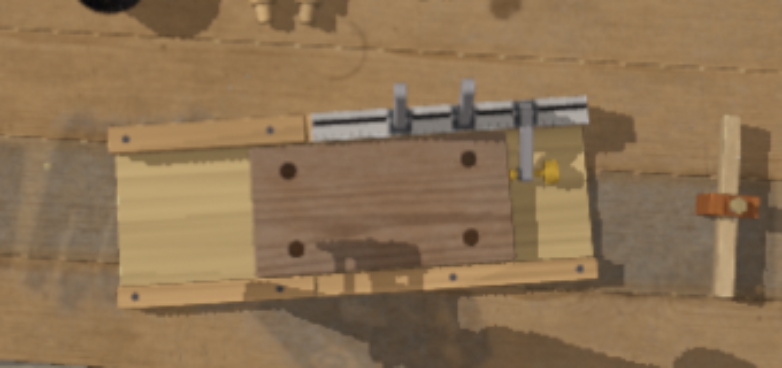

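Both views show the plank's end on the screw tip (top crop at about (512,173)), the screw stop down, the plain stops up, the bystanders unmoved and the hand clear. I'll hand it in.

```bash
python3 -c "
from rig import arm
print(arm.job_done())"
```

```text
the job is handed in; nothing more can be done
None
```

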